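# Clip the carabiner-handled mug onto its stand

### The arm

A 6-joint arm with a two-finger parallel gripper is mounted at the origin on the work surface; the furniture and walls round the work are solid. World frame = base frame: x ahead of the robot, y to its left, z up, the work surface at z = 0. Lengths are in mm, angles in rad, forces in N, time in s.
With the tool pointing down it reaches from about 275 to 875 mm from the base axis. Payload 12.5 kg.
Tool frame: the origin (TCP) lies on the centre line of the jaws, within the pads' length; the fingertips stand 8 mm ahead of it and the grasp point (between the pads) lies 11 mm behind it (manip.tip_extent is the z of the fingertips in the tool frame, in mm); z points along the fingers, x is the direction in which the jaws open and shut, and the axes are right-handed (so a half turn about z gives the same grasp; the last joint's range is limited). The gripper opens to 85 mm and grips with 20 to 120 N. Pads are 22 mm wide; open, the fingers measure 114 mm over their backs; the gripper's body (76 mm by 85 mm) begins 54 mm behind the grasp point. The pads swing forward as they close: fully open they stand 13 mm farther back than shut.
Start: joints at [-1.402, 0.351, 1.652, -0, 1.139, -0.085], TCP at [138.117, -532.361, 239.29] pointing down, gripper open.
Joint ranges: [-2.75, 2.75], [-0.79, 2.1], [0.01, 2.65], [-1.57, 4.71], [0.07, 3.14], [-2.87, 2.87]. Speed limits (rad/s): [2.22, 2.22, 2.79, 3.14, 3.14, 3.14].

### API

Orientations are given as a unit quaternion [x, y, z, w].
In Python, from bench import manip, imaging gives the robot as it stands. The module is installed in compiled form; this text tells all that it offers.
- The arm moves only by the tool carry_out, never from a script. Its argument "motion" is a list of rows, each a list of 7 numbers: the turn, a rotation vector about the tool's x, y, z in degrees, then the shift along the tool's x, y, z in mm, then the gripper command: -1 is shut, 1 is fully open, values between are in proportion. A call has 1 to 20 rows; each row is the pose to reach, as a shift and turn from the pose commanded when the call began, along the tool's axes at that moment; what a row does not reach only later rows make up. A row lasts 1/12 s, in which the tool goes at most 41.7 mm and 7.16 degrees, less where a joint would pass 70% of its speed; a pose out of reach is approached as far as the arm can. A call with a gripper value outside its range is refused whole. The fingers move at their own pace and stop on an object; the grip force is fixed at half the most. Time passes only in rows, so rows that repeat a pose let the fingers close. It gives the time, the measured TCP pose, the force and the opening at its end, in the units of the state.
- manip.get_state(): the state, without advancing time (a new reading comes with each control period).
- imaging.grab_frame(name): name is "scene" or "top"; returns a dict with "image" (480x640x3 uint8, red, green, blue), "range_z" (480x640 float32, mm along the optical axis (not along the pixel's ray), 0 where there is no reading), "vfov" (degrees; the focal length in pixels is half the picture's height over the tangent of half this angle, whatever the lens; pixels are square), "cx", "cy" (the principal point, pixels), "distortion" ([k1, k2, p1, p2, k3] as OpenCV has them; the pictures are not rectified), "world_from_camera" (4x4, takes a point from camera to world coordinates). Camera axes: x right, y down, z forward; pixel columns grow to the right and rows downward; lengths in mm; the calibration is good to about 2 mm. A picture is of the moment at which its call begins.
- manip.close_job(): hands the job in, once; it reports no verdict.
The state is a dict: "clock": time; "joint_positions": joint angles; "qvel": joint speeds; "joint_torque": joint torques, N m; "tcp_pos": TCP position; "orientation": TCP orientation; "ft_force": force on the tool from outside, world axes, zero at the start; "wrist_torque": the same for the moment, N m; "width": opening from 0.0 (shut) to 1.0 (fully open).
Only numpy, scipy, OpenCV 4.12 (cv2) and the standard library are available. Lean on these libraries where they do the work, as an engineer would, in place of code of your own. Each camera call takes 0.05 s, during which the arm holds its last target.

### The job

Put the steel mug away: pick it up from the worktop and clip its carabiner handle onto the free eye of the mug stand, the one that faces the robot, by pressing the handle's sprung gate against the eye's front bar until the bar is inside and letting the gate snap shut behind it. Feel your way and press only gently on the stand (the eye sticks out by an amount nobody has measured), then let go and leave the mug hanging still from the eye with its gate shut, and leave the tumbler, the clip jar and the teaspoon alone.

Things in the scene. Friction and masses are not known exactly. Their poses are not given: they have to be found in the camera images.
- mug_centre (a point): Centre of the straight steel mug (60 mm across, 75 high, 0.15-0.25 kg, upright on the worktop), half-way up its axis. z: up to the rim; x: from its axis to its handle. Grip it round the body, fingers to either side of the handle. The handle, a carabiner of 6 mm bar, lies in the x-z plane. Below, 'out' is the distance from the mug's axis along x, 'up' the height above its underside, both mm.
- mug_entry (a point): Where to press the eye's bar on the handle's gate: middle of the gate's outer face, 50 out, 41 up. The gate is a bar 5 mm thick, hinged 19 up, its free top 52 up, just behind the nose. The nose, the bent-down end of the handle's top arm, is blunt, 50 to 57 out, and ends 49 up. The bar enters below the nose. Once its middle is under 46 out it can rise behind the nose; the two ribs of the spine, 40 out, stop it at 43.
- mug_bow (a point): Seat of the eye's bar in the handle, under the top arm (its underside is 63 up) and behind the nose: 45 out, 60 up. A 6 mm bar with its middle above 57 up is clear of the gate, which then snaps shut under it. Let go, the mug hangs tipped by some 50 degrees, its foot swinging in under the eye. Axes as the mug's.
- mug_gate (a joint): Angle of the handle's sprung gate, rad: 0 shut, growing as its top is pressed in towards the mug, 0.52 at most. Pressed 41 up it starts to open at about 1.5 N and takes about 4 N when the bar meets the handle's spine, two hard ribs on the mug's wall that the gate folds in between: the bar's middle is then 43 out. It springs shut by itself.
- stand: Heavy steel mug stand, fixed: round foot 140 mm across, post 14 mm thick, 260 high. Origin: centre of the foot's underside; z up; its -x axis points along the free front eye, roughly at the robot. The two rear eyes, 120 degrees round on either side (a twin mug hangs on the left one), are not for this mug. Keep the force on the stand under 20 N.
- eye_root (a point): On the post's axis at the eyes' height, 165 mm up, axes as the stand's. The front eye is a level closed ring of 6 mm bar, 34 mm wide, 28 x 35 clear inside, rigid. Its front bar runs along the stand's y (straight over 12 mm), its middle 68 to 100 mm from here along -x: its shank is screwed in more or less far, and that is not measured.
- tumbler: Bystander: clear water glass, 81 mm across, 91 mm high; origin under its centre.
- jar: Bystander: glass clip jar, 82 x 77 x 116 mm; origin under its centre.
- teaspoon: Bystander: teaspoon, 130 x 27 x 11 mm, lying on the worktop; origin under its centre.
Mind the look-alikes: they are no part of the job. Leave any pink look-alike of the part that bears mug_centre alone.

How it is judged (in metres and radians):
On the way, in this order (a step that is already met when the one before it is completed fails the run):
1. the mug is lifted clear of the worktop in the gripper (height (world z) of mug_centre above 0.07 m and contact force between steel_mug and the fingers above 1 N), for 0.2 s.
2. held in the gripper, its gate is pressed in by the front eye (value of joint mug_gate above 0.12 rad and contact force between steel_mug and stand above 0.5 N and contact force between steel_mug and the fingers above 1 N and x of mug_bow in the frame of eye_root below -0.055 m and distance between mug_bow and eye_root below 0.13 m), for 0.1 s.
At the end, for the whole second after the job is handed in: The mug hangs on the stand's front eye: the seat in its handle is at the height of the eye (from 16 mm below it to 10 mm above), within 25 mm to either side and 40 to 115 mm out from the post; its gate is shut (less than 0.08 rad), the stand carries it and it hangs still (under 8 cm/s) (value of joint mug_gate below 0.08 rad and x of mug_bow in the frame of eye_root between -0.115 and -0.04 m and y of mug_bow in the frame of eye_root between -0.025 and 0.025 m and z of mug_bow in the frame of eye_root between -0.016 and 0.01 m and contact force between steel_mug and stand above 0.3 N and linear speed of steel_mug below 0.08 m/s); the robot touches nothing.
It fails at once if the held mug is pressed against the stand with more than 20 N (contact force between steel_mug and stand above 20 N and contact force between steel_mug and the fingers above 5 N).
It fails at once if the robot presses on the stand with more than 20 N (contact force between the arm and stand above 20 N).
It fails at once if the tumbler is moved more than 3 cm or tipped (distance of tumbler from where it was at the start of the episode above 0.03 m or angle between tumbler's own z axis and vertical above 0.4 rad).
It fails at once if the clip jar is moved more than 3 cm or tipped (distance of jar from where it was at the start of the episode above 0.03 m or angle between jar's own z axis and vertical above 0.4 rad).
It fails at once if the teaspoon is moved more than 3 cm (distance of teaspoon from where it was at the start of the episode above 0.03 m).
It also fails if it takes over 54 s, if anything falls off the work surface, if the arm or the gripper's body presses on something with over 40 N, if the wrist force passes 120 N, or if a joint passes its speed limit or range.

## Working session

There is one attempt and no reset: what is moved stays moved. The work goes in short steps, Python scripts to look and compute and a tool call to move; the robot and the scene stay as the last step left them, time stands still between calls to the robot, and variables do not carry over. Pictures are saved under pics/ and viewed, and the job is handed in when it is done.

Besides the shell and the picture viewer there is one more tool, called after ">>>" as name(argument=value, ...), one argument or row to a line, values as JSON. carry_out: Moves the arm, as the interface text tells. Its arguments: {"type":"object","properties":{"motion":{"type":"array"}},"required":["motion"]}

```bash
mkdir -p pics
cat > h.py <<'E'
import numpy as np, cv2
from bench import manip, imaging
def grab(n):
    f=imaging.grab_frame(n); np.savez(f'{n}.npz',**{k:np.array(v) for k,v in f.items()}); return f
def K(f):
    fl=240/np.tan(np.radians(float(f['vfov']))/2)
    return np.array([[fl,0,float(f['cx'])],[0,fl,float(f['cy'])],[0,0,1]])
def cloud(f):
    h,w=f['range_z'].shape
    u,v=np.meshgrid(np.arange(w),np.arange(h))
    p=cv2.undistortPoints(np.stack([u,v],-1).reshape(-1,1,2).astype(np.float64),K(f),np.array(f['distortion'],float)).reshape(h,w,2)
    z=np.array(f['range_z'],float)
    c=np.stack([p[...,0]*z,p[...,1]*z,z],-1)
    T=np.array(f['world_from_camera'])
    W=c@T[:3,:3].T+T[:3,3]; W[z==0]=np.nan
    return W
def proj(f,P):
    T=np.linalg.inv(np.array(f['world_from_camera']))
    P=np.atleast_2d(P)@T[:3,:3].T+T[:3,3]
    return cv2.projectPoints(P.reshape(-1,1,3),np.zeros(3),np.zeros(3),K(f),np.array(f['distortion'],float))[0].reshape(-1,2)
def load(n): return dict(np.load(f'{n}.npz'))
def save(n,im): cv2.imwrite(f'pics/{n}.png',cv2.cvtColor(np.ascontiguousarray(im),cv2.COLOR_RGB2BGR))
E
python3 - <<'E'
from h import *
for n in('scene','top'):
    f=grab(n); save(n+'0',f['image']); print(n,f['vfov'],f['distortion'],np.round(f['world_from_camera'],2).tolist())
s=manip.get_state();print(s, manip.tip_extent)
E
```

```text
scene 46.41203074413003 [-0.04725164  0.          0.          0.          0.        ] [[0.51, -0.54, 0.67, -598.03], [-0.86, -0.33, 0.38, -713.53], [0.02, -0.77, -0.63, 1128.46], [0.0, 0.0, 0.0, 1.0]]
top 46.744841267607484 [-0.13728003  0.          0.          0.          0.        ] [[0.03, -0.98, 0.17, 258.84], [-1.0, -0.03, -0.0, -120.2], [0.01, -0.17, -0.98, 1357.34], [0.0, 0.0, 0.0, 1.0]]
{'clock': 0.1, 'joint_positions': array([-1.40162643e+00,  3.51158331e-01,  1.65235646e+00, -1.23518614e-05,
        1.13914158e+00, -8.46144797e-02]), 'qvel': array([ 0.00130103, -0.00120557, -0.00083829,  0.0003973 , -0.00082761,
        0.00023387]), 'joint_torque': array([ 1.59797251e-03, -5.06830287e+01, -2.91875589e+01, -5.92564606e-05,
        2.61101064e-03,  5.34315163e-06]), 'tcp_pos': array([ 138.05169962, -532.0840176 ,  238.82680352]), 'orientation': array([ 7.90908832e-01, -6.11933768e-01, -3.95434631e-04, -3.55720483e-04]), 'ft_force': array([0.12822223, 0.31498841, 0.14370663]), 'wrist_torque': array([-0.01912702,  0.01686969,  0.02925257]), 'width': 0.9991190852512297} 8.0
```

View pics/scene0.png

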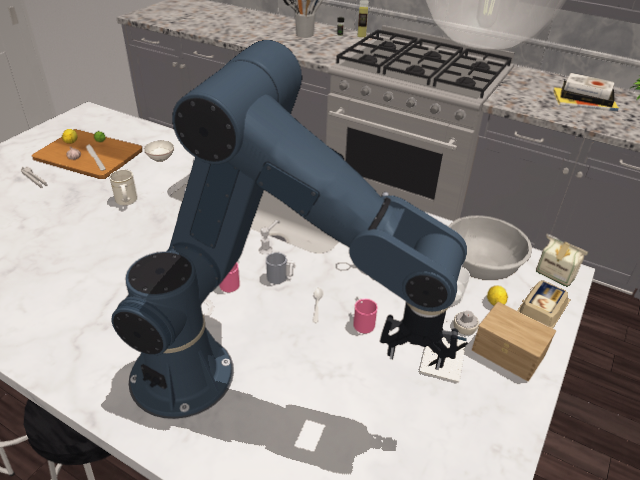

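View pics/top0.png

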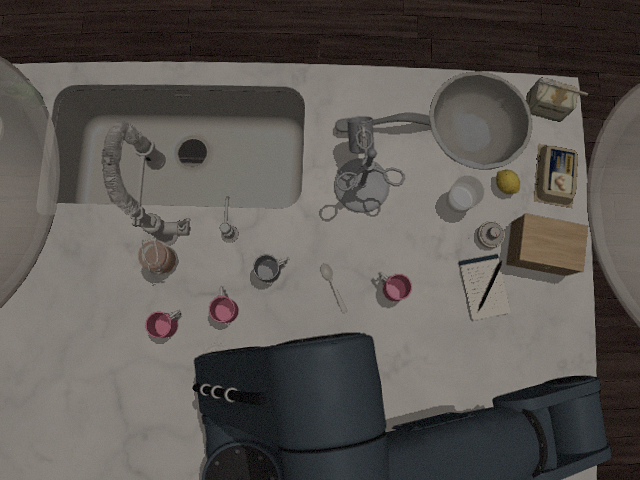

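The grey mug is at top (267,267) and scene (277,269). The pink look-alikes are at top (397,287), (222,308) and (162,324), and the hung twin is at (360,135). The grey mug standing on the worktop fits the description of a steel mug. Next I'll take an enlarged crop to confirm.

Run:
```python
from h import *
f=load('top'); im=f['image']
a=cv2.convertScaleAbs(im[235:305,225:305],alpha=1.7,beta=20); a=cv2.resize(a,None,fx=5,fy=5,interpolation=cv2.INTER_CUBIC)
b=cv2.convertScaleAbs(im[110:230,310:410],alpha=1.7,beta=20); b=cv2.resize(b,None,fx=4,fy=4,interpolation=cv2.INTER_CUBIC)
o=np.zeros((480,800,3),np.uint8);o[:350,:400]=a;o[:480,400:800]=b;save('crop0',o)
W=cloud(f)
def box(u0,u1,v0,v1,zmin,zmax=1e9):
    P=W[v0:v1,u0:u1].reshape(-1,3);P=P[~np.isnan(P[:,0])];return P[(P[:,2]>zmin)&(P[:,2]<zmax)]
P=box(240,300,245,300,66); print(len(P),P.min(0),P.max(0))
print('table',np.nanmedian(W[300:320,290:310].reshape(-1,3),0))
for v in range(255,285,2): print(v,[int(x) if x==x else -1 for x in W[v,250:296,2]])
P=box(315,410,150,225,150,185)
print(len(P),P.min(0),P.max(0))
m=np.where((W[...,2]>150)&(W[...,2]<185),255,0).astype(np.uint8)[110:230,310:420]
save('m0',cv2.cvtColor(cv2.resize(m,None,fx=5,fy=5,interpolation=0),cv2.COLOR_GRAY2RGB))
```

```text
161 [389.28190682 -54.0340396   66.10713567] [450.08141477  24.56549865  84.82911997]
table [326.79639459 -86.22197517   1.10536959]
255 [0, 0, 0, 1, 3, 1, -1, 1, 5, 0, 0, 77, 79, 76, 77, 75, 74, 71, 76, 79, 76, 77, -1, 3, 0, 4, 1, 4, 2, 3, -1, -4, 3, 2, 2, 0, 0, -1, 1, -1, 0, 2, -1, 2, 4, -3]
257 [0, 0, 0, 1, 0, 0, 7, -2, 78, 75, 74, 63, 64, 53, 56, 49, 48, 50, 48, 51, 59, 65, 74, 75, -1, 1, 0, 0, 4, 4, 6, -2, 1, 2, 4, 3, -1, 54, 3, 0, 0, -2, 5, -2, 0, 9]
259 [3, -3, 1, -2, -1, 3, 79, 76, 69, 61, 51, 46, 36, 29, 26, 19, 18, 15, 17, 7, 21, 24, 37, 43, 62, 76, 72, 72, 1, 62, 67, 62, 63, 68, -1, 69, 67, 67, 58, 0, -1, -1, 4, -2, 4, 0]
261 [1, -2, 0, 1, 4, 74, 75, 59, 48, 38, 34, 22, 11, 11, 5, 1, 0, 9, 3, 6, 0, 5, 3, 10, 7, 32, 74, 79, 69, 69, 74, 72, 72, 71, 0, 49, 45, 50, -2, 3, 2, 2, 2, 0, 0, 1]
263 [5, 0, 0, 3, 76, 72, 62, 37, 35, 21, 5, -3, 0, 4, 2, 7, 2, 1, 2, 8, 5, 3, 6, 6, 8, 7, 70, 79, 78, 66, 2, 69, 66, 11, 21, 22, 24, 0, -1, 4, 3, 2, 0, -2, -1, 3]
265 [4, -2, 0, 77, 74, 63, 44, -1, 14, 3, 2, 1, 9, 2, 2, 2, 5, 5, 8, 4, 0, 6, 2, 2, 2, 9, 7, 5, 78, 68, 58, 52, 46, 33, 1, 2, 0, 
[... 839 characters left out ...]
9, 8, 4, 7, 5, 1, 4, 3, 6, 2, 2, 5, 5, 75, 75, 72, 59, 41, 30, 6, 2, 3, 1, 10, 2, 8, 0, -3, -1, 1, 2, 0, 2, 4, 2, -1, -5]
279 [1, 5, 2, -3, 7, 0, 3, -1, 1, 0, 58, 80, 79, 78, 72, 76, 77, 79, 74, 76, 75, 71, -1, 52, 41, 36, 17, -1, 6, 1, 2, -1, 1, 4, 0, 2, -2, 5, 0, 5, 5, -3, -2, 0, 1, 1]
281 [4, -1, -1, 0, 6, 0, 5, 1, 7, -3, 0, 1, 15, 27, 39, 44, 49, 49, 44, 37, 39, 29, 25, 16, 4, 0, 2, 2, 2, -4, -3, 3, 0, 0, 2, 2, 0, 1, 2, 3, 1, 3, 1, -1, -3, 3]
283 [0, 0, 3, 7, -1, 3, 5, 1, 0, 3, 2, 1, -2, -2, 0, 3, 2, 0, -2, 3, 2, 1, -2, -1, 7, -4, 2, -1, 2, -2, 1, 4, 6, -3, -3, -1, 0, -2, 0, 3, 0, -5, 6, 1, 0, -2]
512 [ 583.95590098 -313.06204991  157.50251085] [ 679.17117807 -160.87614129  184.04743048]
```

View pics/crop0.png

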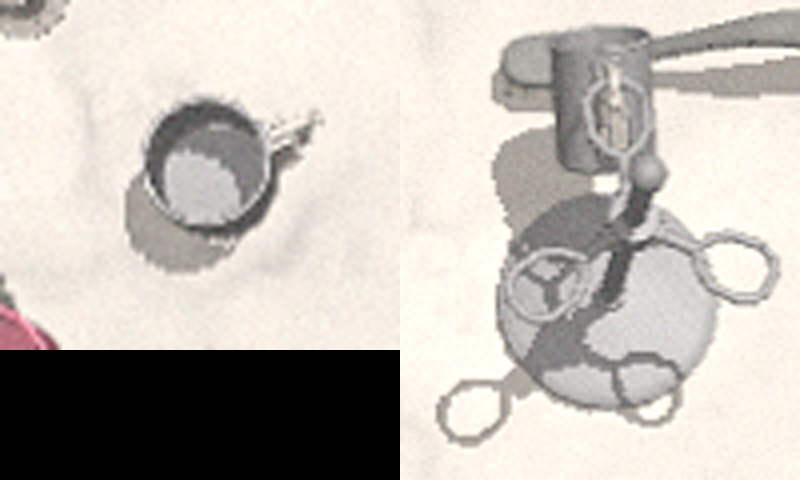

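View pics/m0.png

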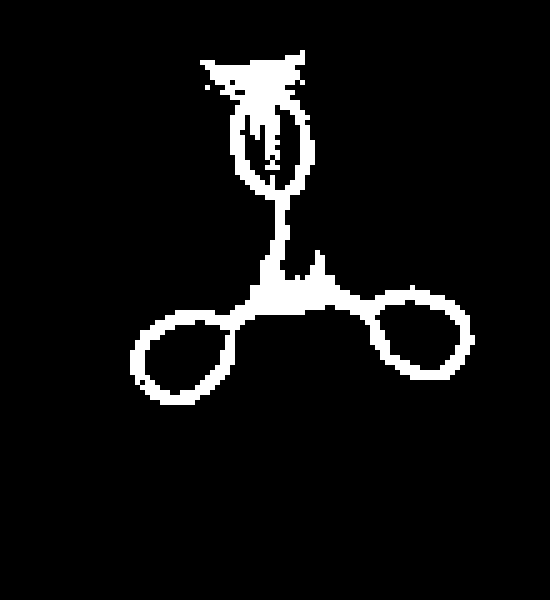

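The crop confirms it: the grey mug stands upright with its handle pointing right and up towards (304,258). On the stand, the front eye is at (346,181), the right rear eye at (394,176), and the rear-left eye carries the twin. The rings lower down are shadows. Now the fits.

```bash
cat > fit.py <<'E'
from h import *
from scipy.optimize import least_squares
def rays(f,uv):
    uv=np.asarray(uv,float).reshape(-1,1,2)
    p=cv2.undistortPoints(uv,K(f),np.array(f['distortion'],float)).reshape(-1,2)
    T=np.array(f['world_from_camera']); d=np.c_[p,np.ones(len(p))]@T[:3,:3].T
    return T[:3,3],d
def onz(f,uv,z):
    o,d=rays(f,uv); return o+d*((z-o[2])/d[:,2])[:,None]
def circ(P):
    r=least_squares(lambda q:np.hypot(P[:,0]-q[0],P[:,1]-q[1])-q[2],[*P.mean(0)[:2],30],loss='soft_l1',f_scale=1.5); return r.x
E
python3 - <<'E'
from fit import *
f=load('top');W=cloud(f)
v,u=np.mgrid[0:480,0:640]
# mug rim
m=(u>245)&(u<281)&(v>248)&(v<285)&(W[...,2]>71)&(W[...,2]<83)
P=onz(f,np.c_[u[m],v[m]],75); q=circ(P); print('rim',m.sum(),q)
m2=(u>278)&(u<294)&(v>250)&(v<268)&(W[...,2]>55)&(W[...,2]<80)
H=W[m2]; d=H-np.r_[q[:2],0]; r=np.hypot(d[:,0],d[:,1]); k=(r>36)&(r<65)
print('handle',k.sum(),np.round(np.c_[r[k],np.degrees(np.arctan2(d[k,1],d[k,0])),H[k,2]],1)[::3].tolist(), np.degrees(np.arctan2(d[k,1].sum(),d[k,0].sum())))
# post top
m=(u>355)&(u<390)&(v>140)&(v<190)&(W[...,2]>245); print('posttop',m.sum(),W[m].mean(0),W[m][:,2].max(), np.c_[u[m],v[m]].mean(0))
# foot: 
m=(u>330)&(u<395)&(v>155)&(v<215)&(W[...,2]>5)&(W[...,2]<30); print('foot',m.sum(),W[m].mean(0),W[m].min(0),W[m].max(0))
# ring front
for nm,(a,b,c,e) in dict(front=(333,358,168,195),right=(382,408,165,190)).items():
    m=(u>a)&(u<b)&(v>c)&(v<e)&(W[...,2]>145)&(W[...,2]<190)
    P=onz(f,np.c_[u[m],v[m]],165); print(nm,m.sum(),'z',np.median(W[m][:,2]),'cent',P.mean(0),P.min(0),P.max(0))
s=imaging.grab_frame  # noqa
E
```

```text
rim 119 [419.55161677  -5.93813523  29.02541736]
handle 29 [[49.3, -62.0, 70.4], [55.9, -63.3, 58.5], [40.0, -57.4, 62.7], [48.3, -64.3, 69.0], [54.9, -65.6, 58.7], [40.9, -64.0, 72.3], [47.4, -67.0, 69.7], [54.1, -67.9, 57.9], [42.2, -68.0, 71.1], [38.5, -72.4, 66.2]] -64.59421165672798
posttop 72 [ 642.53801276 -230.13489716  256.61750134] 265.14387554243785 [371.31944444 152.81944444]
foot 1960 [ 635.2093033  -230.64243934   14.59700181] [ 566.241385   -313.76084215    5.04966135] [ 723.58408108 -152.98932873   29.23081118]
front 153 z 169.0133485327458 cent [ 607.95759753 -184.80231453  165.        ] [ 585.40846361 -207.6982033   165.        ] [ 630.52665615 -161.03824302  165.        ]
right 146 z 168.6216855106744 cent [ 622.0914469  -289.20533328  165.        ] [ 600.77751541 -313.28146634  165.        ] [ 642.7348682  -265.92650682  165.        ]
```

```bash
cat > mv.py <<'E'
from scipy.spatial.transform import Rotation as R
import numpy as np
def rel(p0,q0,p1,R1):
    """row from pose (p0,q0) to (p1,R1)"""
    R0=R.from_quat(q0); return np.degrees((R0.inv()*R1).as_rotvec()), R0.inv().apply(np.asarray(p1)-p0)
def down(jaw): # tool down, x axis at world angle jaw deg
    c,s=np.cos(np.radians(jaw)),np.sin(np.radians(jaw))
    return R.from_matrix(np.array([[c,s,0],[s,-c,0],[0,0,-1.]]))
E
python3 - <<'E'
from fit import *; from mv import *
f=load('top');W=cloud(f)
for p in [(20,200),(30,130),(625,200),(610,180)]: print(p,np.round(W[p[1],p[0]]))
sc=load('scene');S=cloud(sc);print('scenelamp',[np.round(S[10,x]) for x in (450,490,540)])
s=manip.get_state()
print(rel(s['tcp_pos'],s['orientation'],[420,-6,180],down(25.4)))
# foot circle
v,u=np.mgrid[0:480,0:640]
m=(u>325)&(u<400)&(v>150)&(v<220)&(W[...,2]>6)&(W[...,2]<22)
print(np.percentile(W[m][:,2],[5,25,50,75,95]))
x=m.astype(np.uint8)*255
save('foot',cv2.cvtColor(cv2.resize(x[140:225,320:410],None,fx=6,fy=6,interpolation=0),cv2.COLOR_GRAY2RGB))
# rings PCA
for nm,(a,b,c,e) in dict(front=(333,358,168,195),right=(382,408,165,190)).items():
    mm=(u>a)&(u<b)&(v>c)&(v<e)&(W[...,2]>145)&(W[...,2]<190)
    P=onz(f,np.c_[u[mm],v[mm]],165)[:,:2]; c0=P.mean(0); w,V=np.linalg.eigh(np.cov((P-c0).T)); a=V[:,1]; print(nm,c0,w,np.degrees(np.arctan2(a[1],a[0]))%180, np.ptp((P-c0)@a),np.ptp((P-c0)@V[:,0]))
E
```

```text
(20, 200) [357. 115. 947.]
(30, 130) [417. 117. 943.]
(625, 200) [ 372. -367.  946.]
(610, 180) [ 390. -358.  943.]
scenelamp [array([ 264., -449.,  881.]), array([ 258., -510.,  893.]), array([ 300., -573.,  894.])]
(array([-5.67795196e-02,  4.02415118e-02, -1.00858919e+02]), array([-438.37991624, -404.9982328 ,   59.32378053]))
[ 7.50654654 12.37033527 14.73615406 17.09355002 20.0013224 ]
front [ 607.95759753 -184.80231453] [158.21313017 267.15778834] 128.79815485974035 57.01106947508657 39.354298251353455
right [ 622.0914469  -289.20533328] [163.8799246  236.10030054] 63.54807113246294 50.10332344108615 39.958240202569044
```

View pics/foot.png

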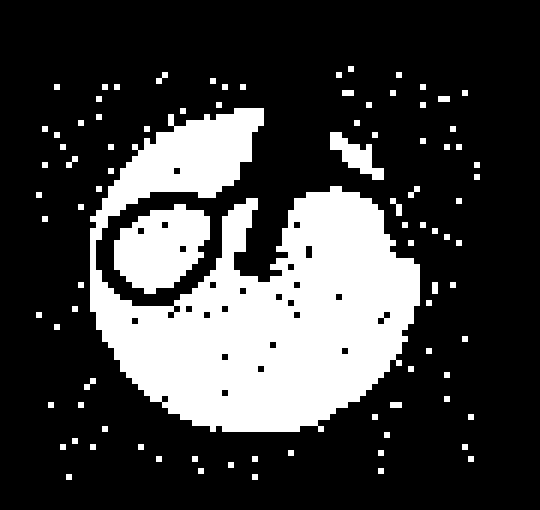

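Run:
```python
from fit import *
f=load('top');W=cloud(f);S=cloud(load('scene'))
for nm,A in(('top',W),('scene',S)):
    P=A[~np.isnan(A[...,0])]; P=P[(P[:,0]<1000)]
    arm=P[(np.hypot(P[:,0],P[:,1])<330)&(P[:,2]>200)]
    print(nm,'arm top',np.round(arm[np.argsort(-arm[:,2])[:3000:600]]))
    L=P[(P[:,2]>820)]; print('high',len(L),np.round(L.min(0)),np.round(L.max(0)))
from fit import circ
v,u=np.mgrid[0:480,0:640]
m=((u>325)&(u<400)&(v>150)&(v<220)&(W[...,2]>5)&(W[...,2]<24)).astype(np.uint8)
m=cv2.morphologyEx(m,cv2.MORPH_OPEN,np.ones((3,3),np.uint8))
e=(m>0)&(cv2.erode(m,np.ones((3,3),np.uint8))==0)
P=onz(f,np.c_[u[e],v[e]],13)
# keep outer: far from centroid
from scipy.optimize import least_squares
q=np.array([637,-231,70.])
for i in range(6):
    r=np.hypot(P[:,0]-q[0],P[:,1]-q[1]); k=abs(r-68.5)<(6 if i<2 else 3)
    q=np.r_[least_squares(lambda c:np.hypot(P[k,0]-c[0],P[k,1]-c[1])-c[2],q).x]
print(q,k.sum())
```

```text
top arm top [[ 304.  126.  946.]
 [ 287.  123.  935.]
 [ 197. -147.  781.]
 [ 192. -126.  780.]
 [ 214. -144.  779.]]
high 19809 [ 272. -401.  873.] [492. 165. 956.]
scene arm top [[ 228. -130.  781.]
 [  10. -178.  776.]
 [ 122. -163.  774.]
 [ 186. -165.  771.]
 [  15. -198.  768.]]
high 5238 [ 248. -596.  820.] [ 372. -389.  912.]
[ 642.73238735 -231.23370864   68.36114257] 162
```

>>> carry_out(
  motion=[
    [0, 0, -101, -438, -405, 40, 1],
    [0, 0, -101, -438, -405, 40, 1],
    [0, 0, -101, -438, -405, 40, 1],
    [0, 0, -101, -438, -405, 40, 1],
    [0, 0, -101, -438, -405, 40, 1],
    [0, 0, -101, -438, -405, 40, 1],
    [0, 0, -101, -438, -405, 40, 1],
    [0, 0, -101, -438, -405, 40, 1],
    [0, 0, -101, -438, -405, 40, 1],
    [0, 0, -101, -438, -405, 40, 1],
    [0, 0, -101, -438, -405, 40, 1],
    [0, 0, -101, -438, -405, 40, 1],
    [0, 0, -101, -438, -405, 40, 1],
    [0, 0, -101, -438, -405, 40, 1],
    [0, 0, -101, -438, -405, 40, 1],
    [0, 0, -101, -438, -405, 40, 1],
    [0, 0, -101, -438, -405, 40, 1],
  ],
)

```text
clock: 1.52
tcp_pos: [420.0, -6.2, 199.0]
orientation: [0.975, 0.222, -0.0, -0.0]
ft_force: [0.3, -0.3, 0.7]
width: 1.0
```

Run:
```python
from fit import *; from mv import *
f=grab('scene'); im=f['image']
p=proj(f,[[420,-6,37],[620,-210,100]]);print(p)
def crop(c,h,w,s): 
    c=c.astype(int); return cv2.resize(im[max(0,c[1]-h):c[1]+h,c[0]-w:c[0]+w],None,fx=s,fy=s,interpolation=cv2.INTER_CUBIC)
save('scm',crop(p[0],45,60,6)); save('scs',crop(p[1],70,80,4)); save('sc1',im)
s=manip.get_state();print(s['tcp_pos'],s['orientation'],s['joint_positions'])
```

```text
[[276.31388432 268.61394493]
 [370.36398552 238.73463458]]
[419.76184635  -6.88100424 199.05752713] [ 9.75264045e-01  2.21042686e-01 -4.14846368e-04 -4.79221089e-05] [-1.27261317e-01  1.67297725e-01  2.01075386e+00 -2.36812217e-04
  9.64353304e-01 -5.72893253e-01]
```

View pics/scm.png

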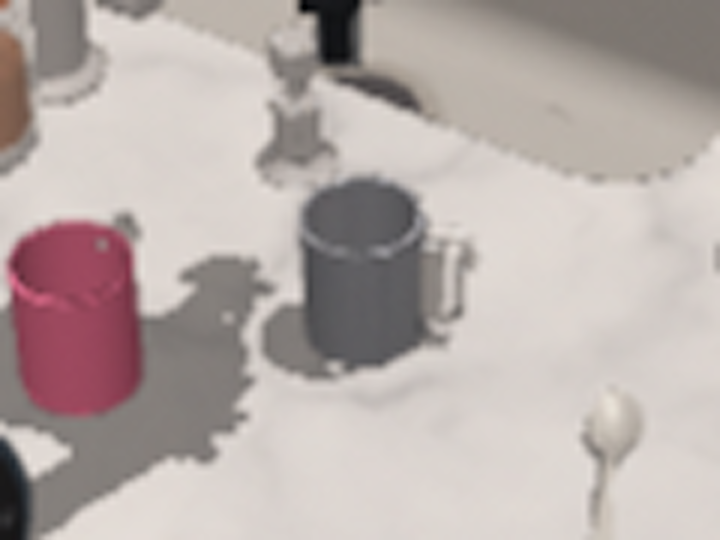

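View pics/scs.png

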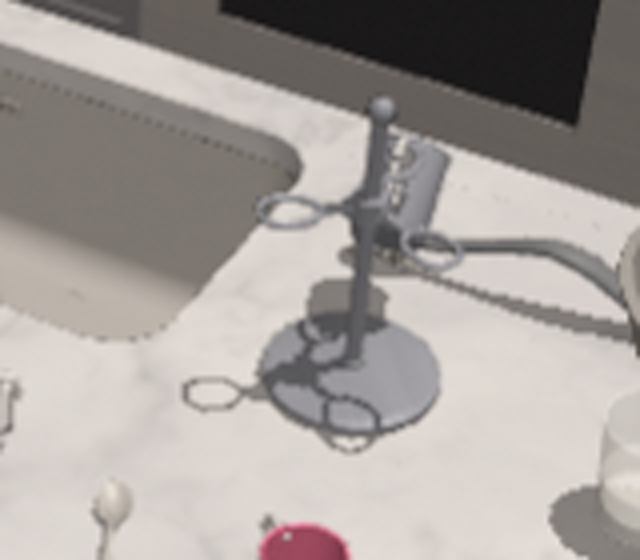

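View pics/sc1.png

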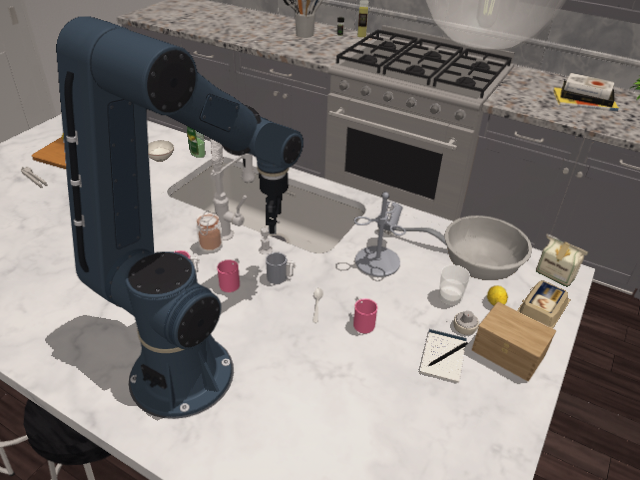

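The scene view confirms it: the front eye is at (362,220), the right rear eye at (398,230), and the grey mug at (277,268) has its handle to its right. I'll cross-check the eye, post and handle from this camera.

Run:
```python
from fit import *; from mv import *
for n in('scene','top'):
    f=load(n) if n=='scene' else grab('top'); W=cloud(f); 
    X=W.reshape(-1,3); 
    h,w=W.shape[:2]; v,u=np.mgrid[0:h,0:w]; 
    root=np.array([642.7,-231])
    for nm,a in(('front',128.5),('right',249)):
        d=np.array([np.cos(np.radians(a)),np.sin(np.radians(a))]); nrm=np.array([-d[1],d[0]])
        r=(W[...,:2]-root)@d; l=(W[...,:2]-root)@nrm
        m=(r>15)&(r<115)&(abs(l)<30)&(W[...,2]>152)&(W[...,2]<182)
        P=onz(f,np.c_[u[m],v[m]],166)[:,:2]-root; z=W[m][:,2]
        s=P@d; t=P@nrm
        print(n,nm,m.sum(),'z',np.median(z),'r max',np.percentile(s,[50,90,95,98,100]).round(1))
        for lo in range(15,100,8):
            k=(s>=lo)&(s<lo+8)
            if k.sum()>2: print('   ',lo,k.sum(),t[k].min().round(1),t[k].max().round(1),np.median(t[k]).round(1))
    # handle
    c=np.array([419.5,-6.]); D=W[...,:2]-c; r=np.hypot(D[...,0],D[...,1])
    m=(r>36)&(r<62)&(W[...,2]>8)&(W[...,2]<82)&(np.abs(np.degrees(np.arctan2(D[...,1],D[...,0]))+65)<35)
    Q=D[m]; th=np.degrees(np.arctan2(Q[:,1].sum(),Q[:,0].sum())); print(n,'handle',m.sum(),th, np.degrees(np.arctan2(*np.median(Q,0)[::-1])))
    # post
    m=(np.hypot(*(np.moveaxis(W[...,:2]-root,-1,0)))<18)&(W[...,2]>180)&(W[...,2]<255); print('post',m.sum(),W[m].mean(0))
```

```text
scene front 102 z 165.85228402728035 r max [52.5 80.5 82.4 84.3 85.3]
    15 12 -8.2 11.6 1.9
    23 8 -4.4 5.9 0.6
    31 9 -5.4 5.2 -0.2
    39 11 -11.2 13.7 -0.9
    47 13 -17.0 17.8 -6.7
    55 10 -18.0 21.8 2.0
    63 11 -19.0 20.5 -13.2
    71 12 -14.8 19.9 12.2
    79 14 -15.1 14.2 1.8
scene right 109 z 165.42301750699585 r max [53.1 82.1 84.9 86.6 88.4]
    15 8 -11.8 4.2 -3.8
    23 11 -15.2 3.2 -4.9
    31 6 -7.0 3.3 -2.5
    39 14 -17.0 10.3 -1.2
    47 12 -21.3 16.1 6.9
    55 10 -22.3 17.3 -3.7
    63 9 -23.3 16.2 10.5
    71 13 -23.0 17.4 -13.0
    79 17 -18.5 13.0 -3.9
scene handle 58 -63.80648080453637 -62.39927100215255
post 111 [ 638.01265835 -231.85662647  221.36458902]
top front 181 z 168.3694936111708 r max [52.4 78.8 80.6 82.  83.1]
    15 17 -8.3 5.0 -0.9
    23 12 -4.9 2.8 -0.8
    31 19 -11.0 6.7 -1.5
    39 23 -16.3 14.5 -6.0
    47 21 -19.8 17.4 11.4
    55 19 -20.6 18.4 -14.8
    63 20 -20.9 18.0 -1.2
    71 28 -18.6 15.4 -1.4
    79 17 -12.5 10.1 -1.2
top right 186 z 168.54922732116404 r max [53.1 81.1 82.7 84.5 85.6]
    15 20 -6.0 9.7 1.6
    23 14 -2.5 5.8 1.9
    31 14 -3.8 8.9 1.4
    39 27 -11.6 14.6 2.4
    47 21 -17.6 19.5 -7.6
    55 20 -19.2 19.9 0.1
    63 20 -19.6 20.4 14.5
    71 21 -17.0 18.7 10.9
    79 29 -13.5 16.1 0.9
top handle 23 -65.90289206214523 -65.72522809410212
post 80 [ 639.76779973 -230.19208644  216.37513907]
```

>>> carry_out(
  motion=[
    [0, 0, 0, 0, -1, 40, 1],
    [0, 0, 0, 0, -1, 75, 1],
    [0, 0, 0, 0, -1, 105, 1],
    [0, 0, 0, 0, -1, 130, 1],
    [0, 0, 0, 0, -1, 150, 1],
    [0, 0, 0, 0, -1, 165, 1],
    [0, 0, 0, 0, -1, 170, 1],
    [0, 0, 0, 0, -1, 170, 1],
    [0, 0, 0, 0, -1, 170, 1],
  ],
)

```text
clock: 2.37
tcp_pos: [419.9, -6.4, 29.9]
orientation: [0.975, 0.22, 0.0, 0.0]
ft_force: [0.9, 1.0, -0.6]
width: 0.998
```

>>> carry_out(
  motion=[
    [0, 0, 0, 0, 0, 0, 0.6],
    [0, 0, 0, 0, 0, 0, 0.4],
    [0, 0, 0, 0, 0, 0, 0.2],
    [0, 0, 0, 0, 0, 0, 0],
    [0, 0, 0, 0, 0, 0, -1],
    [0, 0, 0, 0, 0, 0, -1],
    [0, 0, 0, 0, 0, 0, -1],
    [0, 0, 0, 0, 0, 0, -1],
    [0, 0, 0, 0, 0, 0, -1],
    [0, 0, 0, 0, 0, 0, -1],
  ],
)

```text
clock: 3.2
tcp_pos: [420.3, -6.0, 30.6]
orientation: [0.975, 0.221, 0.001, 0.0]
ft_force: [-3.4, -2.1, 16.1]
width: 0.705
```

>>> carry_out(
  motion=[
    [0, 0, 0, 0, 0, -10, -1],
    [0, 0, 0, 0, 0, -30, -1],
    [0, 0, 0, 0, 0, -60, -1],
    [0, 0, 0, 0, 0, -95, -1],
    [0, 0, 0, 0, 0, -125, -1],
    [0, 0, 0, 0, 0, -145, -1],
    [0, 0, 0, 0, 0, -155, -1],
    [0, 0, 0, 0, 0, -160, -1],
    [0, 0, 0, 0, 0, -160, -1],
    [0, 0, 0, 0, 0, -160, -1],
  ],
)

```text
clock: 4.03
tcp_pos: [419.4, -5.8, 188.9]
orientation: [0.975, 0.221, -0.0, -0.0]
ft_force: [0.2, -0.0, -2.4]
width: 0.696
```

Run:
```python
from fit import *; from mv import *
o=np.zeros((480,800,3),np.uint8)
for i,n in enumerate(('scene','top')):
    f=grab(n); im=f['image']; c=proj(f,[[420,-6,200]])[0].astype(int); print(n,c)
    a=im[max(0,c[1]-50):c[1]+50,c[0]-40:c[0]+40]; a=cv2.resize(cv2.convertScaleAbs(a,alpha=1+.7*i),None,fx=4.8,fy=4.8,interpolation=cv2.INTER_CUBIC); o[:a.shape[0],400*i:400*i+a.shape[1]]=a
    W=cloud(f); s=manip.get_state(); c=s['tcp_pos'][:2]; D=W[...,:2]-c; r=np.hypot(D[...,0],D[...,1]); zu=W[...,2]-(s['tcp_pos'][2]-30.6)
    m=(r>37)&(r<62)&(zu>5)&(zu<73)&(np.abs(np.degrees(np.arctan2(D[...,1],D[...,0]))+65)<25)
    Q=D[m]; print('handle',m.sum(),np.degrees(np.arctan2(Q[:,1].sum(),Q[:,0].sum())),'zu',np.percentile(zu[m],[2,98]),'r',np.percentile(r[m],[2,50,98]))
print(s['tcp_pos'],s['orientation'])
save('held',o)
```

```text
scene [274 224]
handle 57 -68.3616606068781 zu [15.96618067 69.74843681] r [37.08778883 45.4438637  53.91463717]
top [260 259]Traceback (most recent call last):
  File "<stdin>", line 8, in <module>
    return _quantile_unchecked(
        a, q, axis, out, overwrite_input, method, keepdims, weights)
    return _ureduce(a,
                    func=_quantile_ureduce_func,
    ...<5 lines>...
                    overwrite_input=overwrite_input,
                    method=method)
    r = func(a, **kwargs)
    result = _quantile(arr,
                       quantiles=q,
    ...<2 lines>...
                       out=out,
                       weights=wgt)
    slices_having_nans = np.isnan(arr[-1, ...])
                                  ~~~^^^^^^^^^
IndexError: index -1 is out of bounds for axis 0 with size 0
```

>>> carry_out(
  motion=[
    [0, 0, -1, 5, 10, 0, -1],
    [0, 0, -3, 15, 32, 4, -1],
    [0, 0, -6, 29, 62, 10, -1],
    [0, 0, -9, 45, 95, 18, -1],
    [0, 0, -11, 57, 122, 26, -1],
    [0, 0, -13, 65, 139, 31, -1],
    [0, 0, -13, 69, 147, 34, -1],
    [0, 0, -13, 69.7, 148.4, 34.3, -1],
    [0, 0, -13, 69.7, 148.4, 34.3, -1],
    [0, 0, -13, 69.7, 148.4, 34.3, -1],
    [0, 0, -13, 69.7, 148.4, 34.3, -1],
  ],
)

```text
clock: 5.05
tcp_pos: [546.0, -108.9, 155.3]
orientation: [0.944, 0.33, -0.0, -0.0]
ft_force: [-0.2, 1.0, -1.7]
width: 0.7
```

Run:
```python
from fit import *; from mv import *
s=manip.get_state();print(s['tcp_pos'],s['orientation'],s['ft_force'])
o=np.zeros((520,800,3),np.uint8)
for i,n in enumerate(('scene','top')):
    f=grab(n); im=f['image']; c=proj(f,[[575,-145,165]])[0].astype(int); print(n,c)
    a=im[max(0,c[1]-50):c[1]+50,c[0]-40:c[0]+40]; a=cv2.resize(cv2.convertScaleAbs(a,alpha=1+.7*i),None,fx=5,fy=5,interpolation=cv2.INTER_CUBIC); o[:a.shape[0],400*i:400*i+a.shape[1]]=a
    W=cloud(f); c=s['tcp_pos'][:2]; D=W[...,:2]-c; r=np.hypot(D[...,0],D[...,1]); zu=W[...,2]-(s['tcp_pos'][2]-30.6)
    m=(r>37)&(r<60)&(zu>5)&(zu<73)&(np.abs(np.degrees(np.arctan2(D[...,1],D[...,0]))+51.5)<20)
    if m.sum()>3:
        Q=D[m]; print('handle',m.sum(),np.degrees(np.arctan2(Q[:,1].sum(),Q[:,0].sum())),'zu',np.percentile(zu[m],[2,98]),'r',np.percentile(r[m],[2,50,98]))
save('pre',o)
```

```text
[ 546.01985136 -108.90220003  155.30906249] [ 9.43936588e-01  3.30126816e-01 -1.84352067e-05 -6.00224779e-05] [-0.22401033  0.9957706  -1.70931508]
scene [345 221]
handle 47 -53.626818440834626 zu [12.87968376 66.87648481] r [37.30576799 45.05384955 53.85748252]
top [328 194]
```

View pics/pre.png

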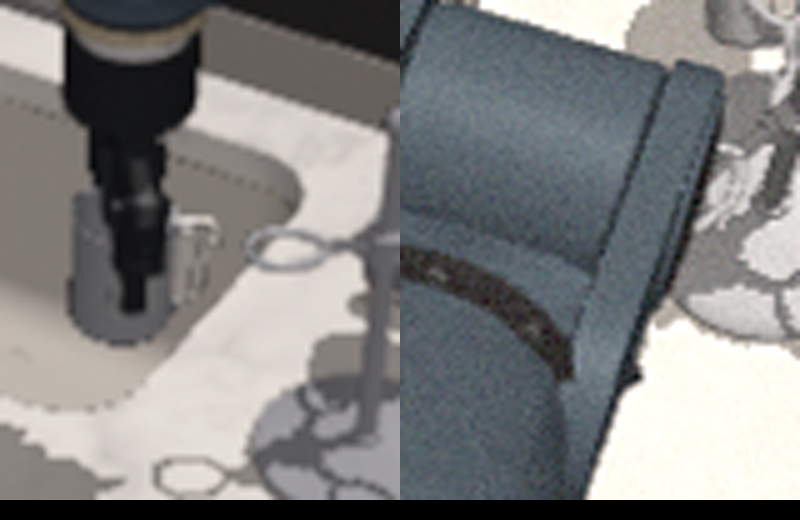

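The handle (crop 190,255) points at the eye (crop 290,248) and is level with it. Now I feel forward along tool y.

>>> carry_out(
  motion=[
    [0, 0, 0, 0, 4, 0, -1],
    [0, 0, 0, 0, 9, 0, -1],
    [0, 0, 0, 0, 13, 0, -1],
    [0, 0, 0, 0, 15, 0, -1],
    [0, 0, 0, 0, 16, 0, -1],
    [0, 0, 0, 0, 16, 0, -1],
    [0, 0, 0, 0, 16, 0, -1],
    [0, 0, 0, 0, 16, 0, -1],
  ],
)

```text
clock: 5.82
tcp_pos: [556.5, -122.1, 154.9]
orientation: [0.944, 0.33, -0.0, -0.0]
ft_force: [0.0, -0.0, -2.2]
width: 0.702
```

```bash
cat > st.py <<'E'
from fit import *
def st():
    s=manip.get_state(); d=np.array([-.6225,.7826]); root=np.array([642.7,-231])
    p=s['tcp_pos']; n=np.array([-d[1],d[0]])
    print('clk',round(s['clock'],2),'r',round((p[:2]-root)@d,2),'lat',round((p[:2]-root)@n*-1,2),'z',round(p[2],2),'F out',round(s['ft_force'][:2]@d,2),'lat',round(s['ft_force'][:2]@n,2),'up',round(s['ft_force'][2],2),'tq',np.round(s['wrist_torque'],2))
    return s
E
python3 -c "
from st import *
st()"
```

```text
clk 5.82 r 138.89 lat 0.33 z 154.94 F out -0.05 lat 0.02 up -2.17 tq [ 0.05 -0.01 -0.  ]
```

>>> carry_out(
  motion=[
    [0, 0, 0, 0, 1, 0, -1],
    [0, 0, 0, 0, 2, 0, -1],
    [0, 0, 0, 0, 3, 0, -1],
    [0, 0, 0, 0, 4, 0, -1],
    [0, 0, 0, 0, 4, 0, -1],
    [0, 0, 0, 0, 4, 0, -1],
  ],
)

```text
clock: 6.32
tcp_pos: [559.1, -125.4, 155.0]
orientation: [0.944, 0.33, -0.0, -0.0]
ft_force: [-0.0, 0.6, -0.4]
width: 0.7
```

```bash
python3 -c "
from st import *
st()"
```

```text
clk 6.32 r 134.74 lat 0.31 z 154.95 F out 0.45 lat -0.33 up -0.38 tq [-0.01 -0.01 -0.01]
```

>>> carry_out(
  motion=[
    [0, 0, 0, 0, 0.7, 0, -1],
    [0, 0, 0, 0, 1.4, 0, -1],
    [0, 0, 0, 0, 2, 0, -1],
    [0, 0, 0, 0, 2, 0, -1],
    [0, 0, 0, 0, 2, 0, -1],
  ],
)

```text
clock: 6.73
tcp_pos: [560.3, -126.9, 155.0]
orientation: [0.944, 0.33, -0.0, -0.0]
ft_force: [-0.4, 0.5, -2.6]
width: 0.698
```

```bash
python3 -c "
from st import *
st()"
```

```text
clk 6.73 r 132.78 lat 0.34 z 154.97 F out 0.6 lat 0.03 up -2.59 tq [ 0.02 -0.    0.02]
```

>>> carry_out(
  motion=[
    [0, 0, 0, 0, 0.7, 0, -1],
    [0, 0, 0, 0, 1.4, 0, -1],
    [0, 0, 0, 0, 2, 0, -1],
    [0, 0, 0, 0, 2, 0, -1],
    [0, 0, 0, 0, 2, 0, -1],
  ],
)

```text
clock: 7.15
tcp_pos: [561.5, -128.3, 154.9]
orientation: [0.944, 0.33, -0.0, -0.0]
ft_force: [-1.7, 0.5, -1.5]
width: 0.698
```

```bash
python3 -c "
from st import *
st()"
```

```text
clk 7.15 r 130.93 lat 0.33 z 154.9 F out 1.44 lat 1.08 up -1.53 tq [ 0.23  0.18 -0.02]
```

Contact shows up clearly in the wrist moment (0.29 N m, against about 0.02 before). I keep pressing gently.

>>> carry_out(
  motion=[
    [0, 0, 0, 0, 0.7, 0, -1],
    [0, 0, 0, 0, 1.4, 0, -1],
    [0, 0, 0, 0, 2, 0, -1],
    [0, 0, 0, 0, 2, 0, -1],
    [0, 0, 0, 0, 2, 0, -1],
  ],
)

```text
clock: 7.57
tcp_pos: [562.8, -130.0, 155.0]
orientation: [0.944, 0.33, -0.0, -0.0]
ft_force: [-1.7, 1.6, -2.8]
width: 0.697
```

```bash
python3 -c "
from st import *
st()"
```

```text
clk 7.57 r 128.8 lat 0.35 z 154.96 F out 2.34 lat 0.32 up -2.81 tq [0.31 0.25 0.02]
```

>>> carry_out(
  motion=[
    [0, 0, 0, 0, 1, 0, -1],
    [0, 0, 0, 0, 2, 0, -1],
    [0, 0, 0, 0, 3, 0, -1],
    [0, 0, 0, 0, 3.5, 0, -1],
    [0, 0, 0, 0, 3.5, 0, -1],
    [0, 0, 0, 0, 3.5, 0, -1],
  ],
)

```text
clock: 8.07
tcp_pos: [565.0, -132.7, 155.0]
orientation: [0.944, 0.33, 0.0, -0.0]
ft_force: [-1.9, 2.1, -1.0]
width: 0.697
```

```bash
python3 -c "
from st import *
st()"
```

```text
clk 8.07 r 125.26 lat 0.36 z 155.0 F out 2.8 lat 0.15 up -0.97 tq [0.4  0.26 0.02]
```

>>> carry_out(
  motion=[
    [0, 0, 0, 0, 0.5, 0, -1],
    [0, 0, 0, 0, 1, 0, -1],
    [0, 0, 0, 0, 1.5, 0, -1],
    [0, 0, 0, 0, 1.5, 0, -1],
    [0, 0, 0, 0, 1.5, 0, -1],
  ],
)

```text
clock: 8.48
tcp_pos: [565.9, -133.9, 155.0]
orientation: [0.944, 0.33, -0.0, -0.0]
ft_force: [-2.4, 2.8, -0.9]
width: 0.695
```

```bash
python3 -c "
from st import *
st()"
```

```text
clk 8.48 r 123.8 lat 0.34 z 154.96 F out 3.65 lat 0.15 up -0.93 tq [ 0.43  0.33 -0.01]
```

>>> carry_out(
  motion=[
    [0, 0, 0, 0, 0.4, 0, -1],
    [0, 0, 0, 0, 0.8, 0, -1],
    [0, 0, 0, 0, 1, 0, -1],
    [0, 0, 0, 0, 1, 0, -1],
    [0, 0, 0, 0, 1, 0, -1],
  ],
)

```text
clock: 8.9
tcp_pos: [566.5, -134.7, 155.0]
orientation: [0.944, 0.33, -0.0, -0.0]
ft_force: [-3.0, 2.0, -1.2]
width: 0.697
```

```bash
python3 -c "
from st import *
st()"
```

```text
clk 8.9 r 122.79 lat 0.36 z 154.99 F out 3.46 lat 1.1 up -1.17 tq [0.4  0.33 0.  ]
```

>>> carry_out(
  motion=[
    [0, 0, 0, 0, 0.4, 0, -1],
    [0, 0, 0, 0, 0.8, 0, -1],
    [0, 0, 0, 0, 1, 0, -1],
    [0, 0, 0, 0, 1, 0, -1],
    [0, 0, 0, 0, 1, 0, -1],
  ],
)

```text
clock: 9.32
tcp_pos: [566.8, -135.0, 154.8]
orientation: [0.944, 0.33, -0.0, -0.001]
ft_force: [-4.5, 4.7, -0.5]
width: 0.696
```

```bash
python3 -c "
from st import *
st()"
```

```text
clk 9.32 r 122.38 lat 0.34 z 154.85 F out 6.49 lat 0.55 up -0.54 tq [0.87 0.6  0.01]
```

The hard stop is reached: 6.5 N, with the bar on the ribs at about 79.5 mm out. I ease off about 1 mm and lower the mug so that the bar rises behind the nose.

>>> carry_out(
  motion=[
    [0, 0, 0, 0, -1, 0, -1],
    [0, 0, 0, 0, -1.5, 0, -1],
    [0, 0, 0, 0, -1.5, 2, -1],
    [0, 0, 0, 0, -1.5, 4, -1],
    [0, 0, 0, 0, -1.5, 6, -1],
    [0, 0, 0, 0, -1.5, 8, -1],
    [0, 0, 0, 0, -1.5, 8, -1],
    [0, 0, 0, 0, -1.5, 8, -1],
  ],
)

```text
clock: 9.98
tcp_pos: [566.1, -134.4, 146.7]
orientation: [0.944, 0.33, -0.0, -0.0]
ft_force: [-1.2, 1.3, -3.2]
width: 0.701
```

```bash
python3 -c "
from st import *
st()"
```

```text
clk 9.98 r 123.31 lat 0.23 z 146.66 F out 1.77 lat 0.18 up -3.25 tq [0.27 0.19 0.03]
```

>>> carry_out(
  motion=[
    [0, 0, 0, 0, 0, 2, -1],
    [0, 0, 0, 0, 0, 4, -1],
    [0, 0, 0, 0, 0, 6, -1],
    [0, 0, 0, 0, 0, 7, -1],
    [0, 0, 0, 0, 0, 8, -1],
    [0, 0, 0, 0, 0, 8, -1],
    [0, 0, 0, 0, 0, 8, -1],
  ],
)

```text
clock: 10.57
tcp_pos: [566.4, -134.4, 139.1]
orientation: [0.944, 0.33, 0.0, 0.0]
ft_force: [0.0, -0.6, -1.2]
width: 0.698
```

```bash
python3 -c "
from st import *
st()"
```

```text
clk 10.57 r 123.11 lat 0.41 z 139.07 F out -0.47 lat 0.37 up -1.22 tq [-0.01  0.04  0.02]
```

>>> carry_out(
  motion=[
    [0, 0, 0, 0, 0, 0.7, -1],
    [0, 0, 0, 0, 0, 1.4, -1],
    [0, 0, 0, 0, 0, 2, -1],
    [0, 0, 0, 0, 0, 2, -1],
    [0, 0, 0, 0, 0, 2, -1],
  ],
)

```text
clock: 10.98
tcp_pos: [566.2, -134.3, 137.0]
orientation: [0.944, 0.33, -0.0, -0.0]
ft_force: [-0.9, 0.1, -0.4]
width: 0.698
```

```bash
python3 -c "
from st import *
st()"
```

```text
clk 10.98 r 123.29 lat 0.36 z 136.96 F out 0.61 lat 0.61 up -0.38 tq [ 0.01 -0.01 -0.03]
```

>>> carry_out(
  motion=[
    [0, 0, 0, 0, 0, 0.5, -1],
    [0, 0, 0, 0, 0, 1, -1],
    [0, 0, 0, 0, 0, 1, -1],
    [0, 0, 0, 0, 0, 1, -1],
  ],
)

```text
clock: 11.32
tcp_pos: [566.2, -134.3, 136.0]
orientation: [0.944, 0.33, 0.0, 0.0]
ft_force: [0.3, -0.5, -0.9]
width: 0.698
```

```bash
python3 -c "
from st import *
st()"
```

```text
clk 11.32 r 123.28 lat 0.38 z 135.98 F out -0.61 lat 0.06 up -0.86 tq [ 0.04 -0.04  0.03]
```

>>> carry_out(
  motion=[
    [0, 0, 0, 0, 0, 0.5, -1],
    [0, 0, 0, 0, 0, 1, -1],
    [0, 0, 0, 0, 0, 1, -1],
    [0, 0, 0, 0, 0, 1, -1],
  ],
)

```text
clock: 11.65
tcp_pos: [566.4, -134.3, 135.2]
orientation: [0.944, 0.33, 0.0, 0.0]
ft_force: [-0.4, -0.4, 1.1]
width: 0.698
```

Run:
```python
from st import *
s=st()
o=np.zeros((520,800,3),np.uint8)
for i,n in enumerate(('scene','top')):
    f=grab(n); im=f['image']; c=proj(f,[[590,-165,165]])[0].astype(int); print(n,c)
    a=im[max(0,c[1]-50):c[1]+50,c[0]-40:c[0]+40]; a=cv2.resize(cv2.convertScaleAbs(a,alpha=1+.7*i),None,fx=5,fy=5,interpolation=cv2.INTER_CUBIC); o[:a.shape[0],400*i:400*i+a.shape[1]]=a
save('in1',o)
```

```text
clk 11.65 r 123.17 lat 0.44 z 135.2 F out -0.06 lat 0.57 up 1.13 tq [-0.07  0.01 -0.  ]
scene [353 221]
top [337 187]
```

View pics/in1.png

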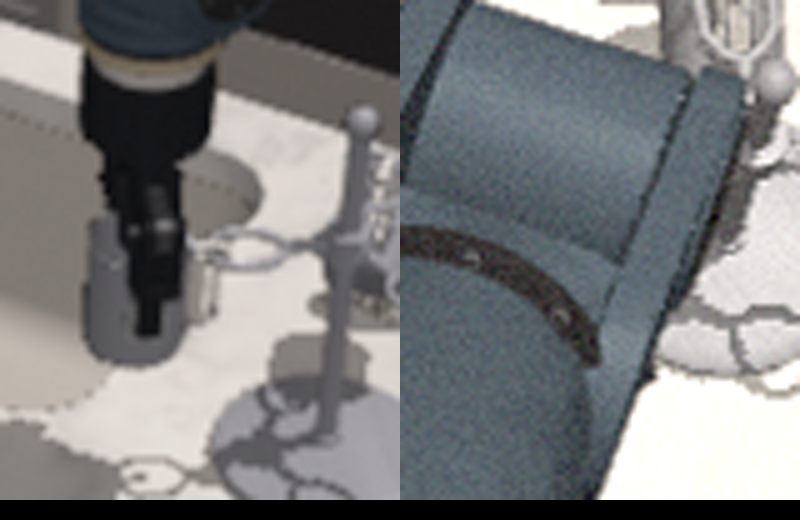

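The bar appears inside the handle: the ring's front edge at crop (205,248) lies behind the nose. The side force has gone, so the gate is off the bar, and the top arm now rests on the bar (up-force about +2.5 N). I centre on the seat and release.

>>> carry_out(
  motion=[
    [0, 0, 0, 0, -0.5, 0, -1],
    [0, 0, 0, 0, -1, 0, -1],
    [0, 0, 0, 0, -1, 0, -1],
    [0, 0, 0, 0, -1, 0, -1],
  ],
)

```text
clock: 12.08
tcp_pos: [565.8, -133.6, 135.2]
orientation: [0.944, 0.33, 0.0, 0.0]
ft_force: [0.8, -0.7, 2.1]
width: 0.698
```

```bash
python3 -c "
from st import *
st()"
```

```text
clk 12.08 r 124.05 lat 0.47 z 135.2 F out -1.08 lat -0.2 up 2.14 tq [-0.31 -0.24 -0.04]
```

>>> carry_out(
  motion=[
    [0, 0, 0, 0, 0, 0, 0.42],
    [0, 0, 0, 0, 0, 0, 0.45],
    [0, 0, 0, 0, 0, 0, 0.5],
    [0, 0, 0, 0, 0, 0, 0.5],
    [0, 0, 0, 0, 0, 0, 0.5],
    [0, 0, 0, 0, 0, 0, 0.5],
    [0, 0, 0, 0, 0, 0, 0.6],
    [0, 0, 0, 0, 0, 0, 0.7],
    [0, 0, 0, 0, 0, 0, 0.85],
    [0, 0, 0, 0, 0, 0, 1],
    [0, 0, 0, 0, 0, 0, 1],
    [0, 0, 0, 0, 0, 0, 1],
    [0, 0, 0, 0, 0, 0, 1],
    [0, 0, 0, 0, 0, 0, 1],
    [0, 0, 0, 0, 0, 0, 1],
    [0, 0, 0, 0, 0, 0, 1],
  ],
)

```text
clock: 13.42
tcp_pos: [565.6, -133.5, 135.0]
orientation: [0.944, 0.33, -0.0, -0.0]
ft_force: [0.6, 0.3, 0.7]
width: 0.998
```

Run:
```python
from st import *
s=st(); print(s['width'])
f=grab('scene'); im=f['image']; c=proj(f,[[590,-165,165]])[0].astype(int)
save('rel',cv2.resize(im[c[1]-50:c[1]+50,c[0]-50:c[0]+50],None,fx=6,fy=6,interpolation=cv2.INTER_CUBIC))
```

```text
clk 13.42 r 124.28 lat 0.36 z 134.98 F out -0.1 lat -0.65 up 0.69 tq [0.04 0.04 0.01]
0.9978211718057408
```

View pics/rel.png

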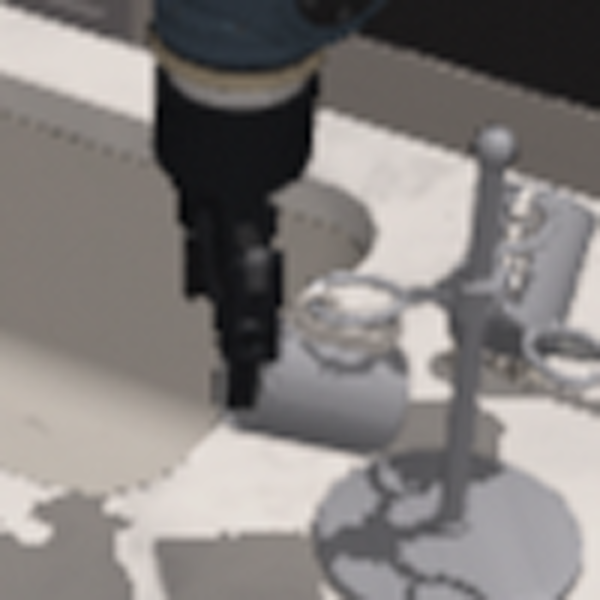

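The mug hangs tipped from the front eye (crop 350,310), its foot swung in towards the post. I retreat straight up and then away.

>>> carry_out(
  motion=[
    [0, 0, 0, 0, 0, -4, 1],
    [0, 0, 0, 0, 0, -12, 1],
    [0, 0, 0, 0, 0, -25, 1],
    [0, 0, 0, 0, 0, -45, 1],
    [0, 0, 0, 0, 0, -70, 1],
    [0, 0, 0, 0, 0, -100, 1],
    [0, 0, 0, 0, 0, -130, 1],
    [0, 0, 0, 0, -20, -150, 1],
    [0, 0, 0, 0, -60, -150, 1],
    [0, 0, 0, 0, -100, -150, 1],
    [0, 0, 0, 0, -140, -150, 1],
    [0, 0, 0, 0, -170, -150, 1],
    [0, 0, 0, 0, -180, -150, 1],
    [0, 0, 0, 0, -180, -150, 1],
    [0, 0, 0, 0, -180, -150, 1],
    [0, 0, 0, 0, -180, -150, 1],
    [0, 0, 0, 0, -180, -150, 1],
    [0, 0, 0, 0, -180, -150, 1],
  ],
)

```text
clock: 14.97
tcp_pos: [453.9, 6.6, 284.8]
orientation: [0.944, 0.33, -0.0, -0.0]
ft_force: [0.6, -0.5, -0.0]
width: 0.999
```

Run:
```python
from st import *
s=st()
o=np.zeros((520,800,3),np.uint8)
G=[]
for i,n in enumerate(('scene','top')):
    f=grab(n); im=f['image']; c=proj(f,[[600,-175,150]])[0].astype(int)
    a=im[c[1]-50:c[1]+50,c[0]-40:c[0]+40]; a=cv2.resize(cv2.convertScaleAbs(a,alpha=1+.7*i),None,fx=5,fy=5,interpolation=cv2.INTER_CUBIC); o[:a.shape[0],400*i:400*i+a.shape[1]]=a
    G.append((f,c))
save('fin',o)
f,c=G[0]; g=grab('scene')
d=np.abs(f['image'].astype(int)-g['image'])[c[1]-40:c[1]+40,c[0]-40:c[0]+40]; print('motion diff',d.mean(),d.max())
```

```text
clk 14.97 r 303.41 lat 0.17 z 284.79 F out -0.74 lat -0.17 up -0.04 tq [-0.01 -0.03 -0.03]
motion diff 0.7692708333333333 32
```

View pics/fin.png

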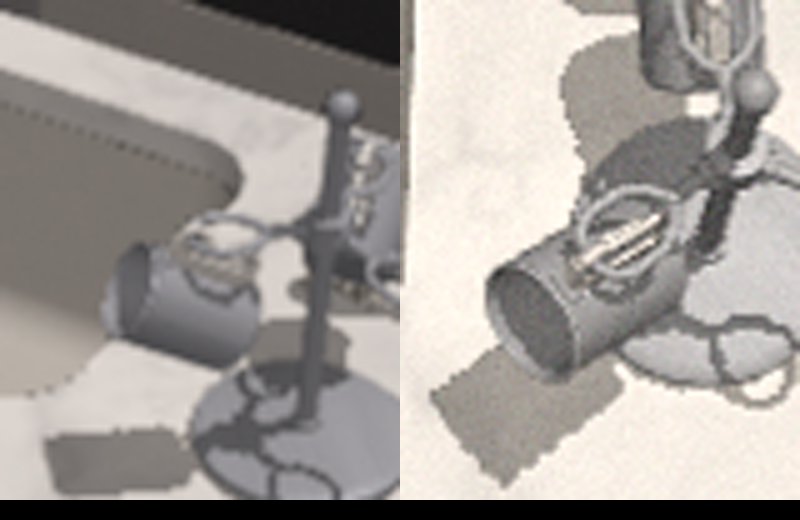

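The mug hangs on the front eye, with the ring passing through the handle at scene crop (190,240) and top crop (580,260). I let it settle, check that it is still, and hand in.

>>> carry_out(
  motion=[
    [0, 0, 0, 0, 0, 0, 1],
    [0, 0, 0, 0, 0, 0, 1],
    [0, 0, 0, 0, 0, 0, 1],
    [0, 0, 0, 0, 0, 0, 1],
    [0, 0, 0, 0, 0, 0, 1],
    [0, 0, 0, 0, 0, 0, 1],
    [0, 0, 0, 0, 0, 0, 1],
    [0, 0, 0, 0, 0, 0, 1],
    [0, 0, 0, 0, 0, 0, 1],
    [0, 0, 0, 0, 0, 0, 1],
    [0, 0, 0, 0, 0, 0, 1],
    [0, 0, 0, 0, 0, 0, 1],
    [0, 0, 0, 0, 0, 0, 1],
    [0, 0, 0, 0, 0, 0, 1],
    [0, 0, 0, 0, 0, 0, 1],
    [0, 0, 0, 0, 0, 0, 1],
    [0, 0, 0, 0, 0, 0, 1],
    [0, 0, 0, 0, 0, 0, 1],
    [0, 0, 0, 0, 0, 0, 1],
    [0, 0, 0, 0, 0, 0, 1],
  ],
)

```text
clock: 16.78
tcp_pos: [453.5, 7.3, 285.0]
orientation: [0.944, 0.33, -0.0, -0.0]
ft_force: [-0.7, -0.1, 0.3]
width: 1.002
```

Run:
```python
from st import *
a0=load('scene')['image'].astype(int)
f=grab('scene'); c=proj(f,[[600,-175,150]])[0].astype(int)
sl=np.s_[c[1]-40:c[1]+40,c[0]-40:c[0]+40]
d=np.abs(f['image'].astype(int)-a0)[sl]; print('vs 1.7s ago',d.mean(),(d.max(2)>40).sum())
x=cv2.resize(f['image'][c[1]-30:c[1]+30,c[0]-40:c[0]+20],None,fx=9,fy=9,interpolation=cv2.INTER_CUBIC); save('fin2',x)
```

```text
vs 1.7s ago 4.481822916666666 222
```

View pics/fin2.png

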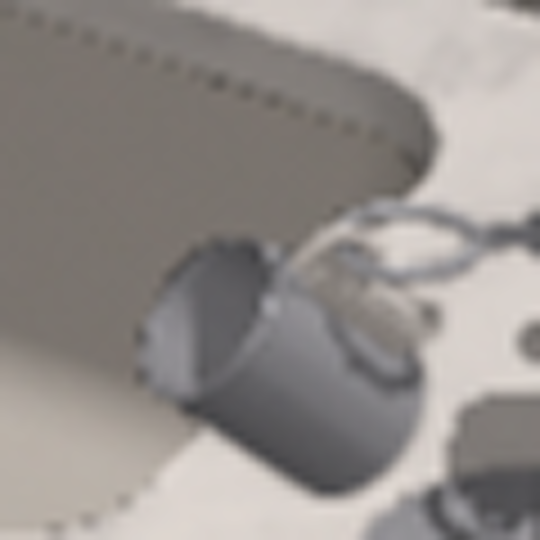

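It is still swinging, since the tilt changed between pictures, so I wait longer. There is plenty of time.

>>> carry_out(
  motion=[
    [0, 0, 0, 0, 0, 0, 1],
    [0, 0, 0, 0, 0, 0, 1],
    [0, 0, 0, 0, 0, 0, 1],
    [0, 0, 0, 0, 0, 0, 1],
    [0, 0, 0, 0, 0, 0, 1],
    [0, 0, 0, 0, 0, 0, 1],
    [0, 0, 0, 0, 0, 0, 1],
    [0, 0, 0, 0, 0, 0, 1],
    [0, 0, 0, 0, 0, 0, 1],
    [0, 0, 0, 0, 0, 0, 1],
    [0, 0, 0, 0, 0, 0, 1],
    [0, 0, 0, 0, 0, 0, 1],
    [0, 0, 0, 0, 0, 0, 1],
    [0, 0, 0, 0, 0, 0, 1],
    [0, 0, 0, 0, 0, 0, 1],
    [0, 0, 0, 0, 0, 0, 1],
    [0, 0, 0, 0, 0, 0, 1],
    [0, 0, 0, 0, 0, 0, 1],
    [0, 0, 0, 0, 0, 0, 1],
    [0, 0, 0, 0, 0, 0, 1],
  ],
)

```text
clock: 18.5
tcp_pos: [453.5, 7.3, 285.0]
orientation: [0.944, 0.33, 0.0, -0.0]
ft_force: [0.3, -0.1, -0.1]
width: 1.003
```

>>> carry_out(
  motion=[
    [0, 0, 0, 0, 0, 0, 1],
    [0, 0, 0, 0, 0, 0, 1],
    [0, 0, 0, 0, 0, 0, 1],
    [0, 0, 0, 0, 0, 0, 1],
    [0, 0, 0, 0, 0, 0, 1],
    [0, 0, 0, 0, 0, 0, 1],
    [0, 0, 0, 0, 0, 0, 1],
    [0, 0, 0, 0, 0, 0, 1],
    [0, 0, 0, 0, 0, 0, 1],
    [0, 0, 0, 0, 0, 0, 1],
    [0, 0, 0, 0, 0, 0, 1],
    [0, 0, 0, 0, 0, 0, 1],
    [0, 0, 0, 0, 0, 0, 1],
    [0, 0, 0, 0, 0, 0, 1],
    [0, 0, 0, 0, 0, 0, 1],
    [0, 0, 0, 0, 0, 0, 1],
    [0, 0, 0, 0, 0, 0, 1],
    [0, 0, 0, 0, 0, 0, 1],
    [0, 0, 0, 0, 0, 0, 1],
    [0, 0, 0, 0, 0, 0, 1],
  ],
)

```text
clock: 20.17
tcp_pos: [453.5, 7.3, 285.0]
orientation: [0.944, 0.33, 0.0, 0.0]
ft_force: [-0.4, 0.3, 0.6]
width: 1.004
```

```bash
cat > sw.py <<'E'
from st import *
L=[];prev=None
for i in range(16):
    f=imaging.grab_frame('scene'); W=cloud(f); 
    c=proj(f,[[590,-160,130]])[0].astype(int); sl=np.s_[c[1]-40:c[1]+40,c[0]-40:c[0]+40]
    g=cv2.cvtColor(f['image'][sl],cv2.COLOR_RGB2GRAY)
    P=W[sl].reshape(-1,3); k=(P[:,2]>60)&(P[:,2]<200)&(np.hypot(P[:,0]-600,P[:,1]+170)<80)&(np.hypot(P[:,0]-642,P[:,1]+231)>25)
    Q=P[k].mean(0)
    if i==0: g0=g
    L.append((Q.round(1).tolist(),round(float(cv2.absdiff(g,g0).mean()),2)))
for l in L: print(l)
E
python3 sw.py; python3 -c "
from st import *
st()"
```

```text
([579.9, -164.6, 131.0], 0.0)
([580.0, -164.5, 131.0], 0.42)
([580.0, -164.4, 130.8], 0.44)
([579.9, -164.4, 130.8], 0.43)
([579.9, -164.4, 130.8], 0.44)
([579.9, -164.6, 131.0], 0.43)
([579.9, -164.5, 130.9], 0.43)
([580.1, -164.3, 130.6], 0.44)
([579.9, -164.4, 130.7], 0.44)
([580.2, -164.5, 130.8], 0.44)
([579.7, -164.5, 131.0], 0.43)
([579.8, -164.6, 131.0], 0.44)
([579.9, -164.5, 130.9], 0.44)
([579.9, -164.5, 130.7], 0.44)
([580.1, -164.4, 130.7], 0.44)
([580.0, -164.5, 130.9], 0.43)
clk 20.97 r 304.27 lat 0.24 z 285.0 F out 0.31 lat 0.03 up -0.45 tq [ 0.01 -0.   -0.01]
```

The mug is still now (centroid steady to about 0.2 mm over 0.8 s). One last look before handing in.

Run:
```python
from st import *
o=np.zeros((480,800,3),np.uint8)
f=grab('scene'); c=proj(f,[[595,-165,140]])[0].astype(int); o[:480,:400]=cv2.resize(f['image'][c[1]-24:c[1]+24,c[0]-20:c[0]+20],(400,480),interpolation=cv2.INTER_CUBIC)
t=grab('top'); c=proj(t,[[595,-165,140]])[0].astype(int); o[:480,400:]=cv2.convertScaleAbs(cv2.resize(t['image'][c[1]-24:c[1]+24,c[0]-20:c[0]+20],(400,480),interpolation=cv2.INTER_CUBIC),alpha=1.7)
save('last',o); save('lasttop',t['image'])
```

```text
(no output)
```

View pics/last.png

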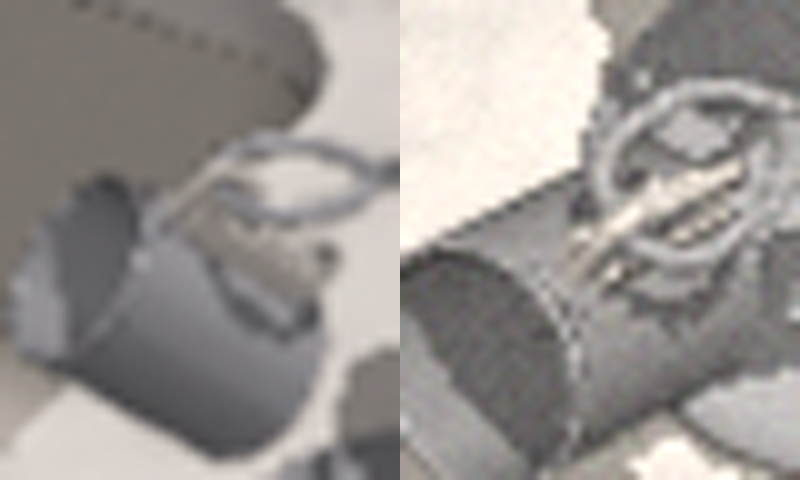

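View pics/lasttop.png

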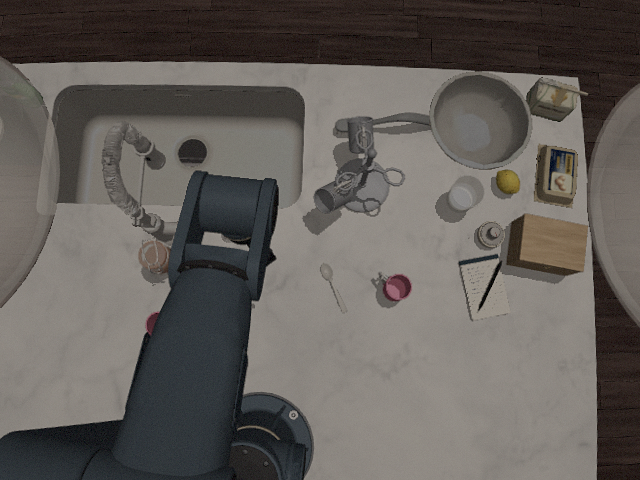

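The mug hangs from the front eye (top 340,190), and the teaspoon, tumbler and jar are where they were. I hand in.

```bash
python3 -c "
from h import *
print(manip.close_job())"
```

```text
the job is handed in; nothing more can be done
None
```

The grey steel mug is hanging on the stand's front eye with the arm well clear, and the job is handed in; it reports no verdict.

- **Clipping:** I gripped the mug round its body and felt forward until the bar met the gate. It reached the ribs at about 6.5 N, the highest force I read, with the eye's front bar about 79.5 mm from the post. I eased back 1 mm and lowered the mug about 20 mm until the handle's top arm rested on the bar, then opened the gripper and withdrew upwards.
- **Gate:** The side force dropped to zero once the bar was above the gate, so I take it to have snapped shut. The pictures are too coarse to show that directly.
- **Last checks:** The ring passes through the handle. The mug was still swinging about 3 s after release; by about 7.5 s it was at rest, steady to about 0.2 mm over 0.8 s. The teaspoon, tumbler and jar look unmoved. The clock read about 21 s of the 54 s allowed.
- **Disagreements:** The two cameras differed by 1–3 mm on the eye, and up to about 5 mm on the post. They differed by about 2° on the handle's direction, which did not affect the fit.

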